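# Rehang the lift-off door of the hold cabinet

### The job

The small hold cabinet on the counter has been loaded and must be closed up: take its lift-off door from the sloping stand, hold it upright and standing open beside the hinge, and lower it, without dropping it, until both knuckles sit fully home on the two hinge pins. Let go, swing the door shut, then fold the hook on the cabinet's side down in front of the stud on the door's edge so that the door is latched. Leave the other returned goods on the counter where they are.

Things in the scene. Friction and masses are not known exactly. Their poses are not given: they have to be found in the camera images.
- cabinet: Fixed grey sheet-steel cabinet, 160 (its x) x 90 (y) x 200 mm high. Origin: centre of its underside. Open front faces its -y (front edges at y -45 mm); hinge pins at its -x end, folding hook latch on its +x side wall. The roof (194 to 200 mm up) has an 11 mm lip over the shut door from x -35 to +75 mm, so the door goes on the pins only while it stands open.
- pin_low (a point): Centre of the flat seat (18 mm disc) at the foot of the lower hinge pin, where the knuckle's under side rests: cabinet frame -89, -52, 28 mm. The pin is vertical, 8 mm in diameter, 20 mm tall, its top 7 mm tapering to 3 mm.
- pin_up (a point): The same for the upper hinge pin, exactly above the lower one, its seat 142 mm above the counter (114 mm above the lower seat).
- door: Loose grey steel door, about 0.35 kg. Origin: on its hinge axis, centre of the lower knuckle's under side. x runs from hinge to free edge, y out of its inner side, z up the hinge axis. Panel: x 11 to 169, y -6 to +6, z -16 to +160 mm. Shut, its axes are parallel to the cabinet's; it swings freely and opens clockwise seen from above (at 90 degrees its x points along the cabinet's -y).
- knuckle_up (a point): Centre of the under side of the door's upper knuckle (door frame 0, 0, 114 mm). Both knuckles are tubes, 19 mm outside, 11 mm bore, 24 mm long; the lower one's under side is the door's origin.
- door_top (a point): Middle of the door's upper edge (door frame 90, 0, 160 mm), a good place to pinch the door's 12 mm thickness.
- door_stud (a point): Middle of the round stud, 8 mm thick and 26 mm long, that sticks out along x from the door's free edge (door frame 182, 0, 150 mm).
- stand: Fixed sloping steel stand, 160 (its x) x 104 mm (y). Origin: centre of its underside. The door leans in it on its lower edge, its z axis 32 degrees from vertical, top end and outer (-y) side towards the stand's -x (the robot), knuckles to the stand's +y. Its back plate, under the outer side, ends 61 mm below the door's upper edge; a 12 mm lip stands 9 mm clear of the lower edge.
- hook (a joint): Hook angle: 0 = folded down, arm level and pointing to the cabinet's front (-y), its end in front of the shut door's stud; pi/2 = arm upright; up to 2.2 rad = leaning to the cabinet's back. Starts raised and stays where it is left (stiff pivot, about 0.6 N at its end). Keep it raised until the door is shut.
- hook_pivot (a point): The hook's pivot, cabinet frame x = 98, y = 0, z = 187 mm, 18 mm out from the side wall. The pivot's axis is the cabinet's x axis. The arm is 10 mm wide (along x) and 8 mm thick.
- hook_end (a point): The outer end of the hook's arm, on its centre line 63 mm from the pivot. From here a finger 8 mm thick is turned 18 mm downwards (when folded down).
- nozzle: Bystander: red plastic hair dryer nozzle, 50 mm round foot with a flat 70 x 14 mm mouth, 72 mm tall. Origin: centre of its underside.
- wheel: Bystander: navy luggage wheel lying flat, 54 mm across, 28 mm tall at the axle. Origin: centre of its underside.
- carabiner: Bystander: nickel carabiner lying flat, 77 x 45 mm, 9 mm thick. Origin: centre of its underside.
- tin: Bystander: green enamel tin, 67 mm across, 54 mm tall. Origin: centre of its underside.

How it is judged:
By the outcome, as a careful person would: the job done as asked, in the order asked, and still so for the second after the job is handed in, with the robot touching nothing.
It also fails if it takes over 58 s, if anything falls off the work surface, if the arm or the gripper's body presses on something with over 40 N, if the wrist force passes 120 N, or if a joint passes its speed limit or range.

### The arm

A 6-joint arm with a two-finger parallel gripper is mounted at the origin on the work surface. World frame = base frame: x ahead of the robot, y to its left, z up, the work surface at z = 0. Lengths are in m, angles in rad, forces in N, time in s.
With the tool pointing down it reaches from about 0.375 to 0.9 m from the base axis. Payload 3.1 kg.
Tool frame: the origin (TCP) lies midway between the tips of the shut fingers; the grasp point (between the pads) lies robot.grip_depth behind it (robot.grip_depth is the distance from the TCP to the grasp point, in m); z points along the fingers, y is the line along which they close (so a half turn about z gives the same grasp; the last joint's range is limited). The gripper opens to 87 mm and grips with 3 to 60 N. Pads are 19 mm wide; open, the fingers measure 117 mm over their backs; the gripper's body (75 mm by 190 mm) begins 51 mm behind the grasp point.
Start: joints at [-1.323, 0.527, 1.433, -0, 1.181, -0.178], TCP at [0.259, -0.569, 0.223] pointing down, gripper open.
Joint ranges: [-3.08, 3.08], [-0.75, 2.2], [0.22, 2.44], [-1.43, 4.57], [0, 2.65], [-2.85, 2.85]. Speed limits (rad/s): [2.79, 2.79, 3.14, 3.14, 3.14, 3.14].

### API

Orientations are given as a unit quaternion [x, y, z, w].
In Python, from rig import robot gives the robot as it stands.
- The arm moves only by the shell command python3 nudge.py 'ROWS' [OPENING] [FORCE]. ROWS is a JSON list of rows, 1 to 20 of them, each of 4 numbers: dx, dy, dz in m, then a turn about the tool's z in rad; each row shifts and turns the commanded pose from where the row before left it, along the tool's axes as they then stand; what a row does not reach is not made up. A row lasts 1/12 s, in which the tool goes at most 0.0417 m and 0.125 rad, less where a joint would pass 70% of its speed; a pose out of reach is approached as far as the arm can. OPENING is the finger opening in m, set as the command begins (- or left out keeps the last). The fingers move at their own pace and stop on an object; FORCE is the grip in N (left out, the last holds). Time passes only in rows, so rows that do not move let the fingers close. It prints the time, the measured TCP pose, the force, the opening and the grip force at its end.
- robot.get_obs(): the state, without advancing time (a new reading comes with each control period).
- robot.camera(name): name is "scene" or "top"; returns a dict with "img" (420x560x3 uint8, red, green, blue), "fx", "fy", "cx", "cy" (pixels), "xyz" and "attitude" of the camera in the world. Camera axes: x right, y down, z forward; pixel columns grow to the right and rows downward; lengths in m; the calibration is good to about 2 mm. A picture is of the moment at which its call begins. There is no depth.
- robot.hand_in(): hands the job in; it is judged then, once.
The state is a dict: "time": time; "q": joint angles; "joint_velocities": joint speeds; "joint_torque": joint torques, N m; "position": TCP position; "tool_rot": TCP orientation; "ft_force": force on the tool from outside, world axes, zero at the start; "moment": the same for the moment, N m; "grip_width": finger opening in m; "grip_force": force on a finger pad.
Only numpy, scipy, OpenCV 4.12 (cv2) and the standard library are available. Lean on these libraries where they do the work, as an engineer would, in place of code of your own. Each camera call takes 0.05 s, during which the arm holds its last target. There are 200 camera calls.

## Working session

There is one attempt and no reset: what is moved stays moved. The work goes in short steps, Python scripts to look and compute and a shell command to move; the robot and the scene stay as the last step left them, time stands still between calls to the robot, and variables do not carry over. Pictures are saved under pics/ and viewed, at most 10 in all, crops included, and the job is handed in when it is done.

```bash
ls; mkdir -p pics
python3 - <<'E'
from rig import robot
import cv2
for n in("scene","top"):
    c=robot.camera(n); cv2.imwrite(f"pics/{n}0.png",c["img"][:,:,::-1]); print({k:v for k,v in c.items() if k!="img"})
o=robot.get_obs(); print(o, robot.grip_depth)
E
```

```text
nudge.py
pics
rig.py
{'fx': 474.0696560041796, 'fy': 474.0696560041796, 'cx': 281.87290482650906, 'cy': 212.58690141013844, 'xyz': array([1.02770024, 0.35030153, 1.08664301]), 'attitude': array([ 0.41815597,  0.86600993, -0.25025371, -0.11200655])}
{'fx': 422.3212651634264, 'fy': 422.3212651634264, 'cx': 273.54922868763, 'cy': 209.2303192916477, 'xyz': array([ 0.52051527, -0.04776507,  1.14530917]), 'attitude': array([-0.70250102,  0.71091294, -0.02503273,  0.02164409])}
{'time': 0.1, 'q': array([-1.32250669e+00,  5.28358958e-01,  1.43376278e+00, -1.76085607e-05,
        1.18137816e+00, -1.78529843e-01]), 'joint_velocities': array([-2.38115026e-04, -1.17073977e-03, -3.05682191e-03, -7.66639058e-04,
        1.21811271e-03, -6.44928201e-05]), 'joint_torque': array([-2.18959731e-04, -4.40985131e+01, -1.77149624e+01,  6.33526803e-02,
        5.34025335e-02, -5.51208052e-05]), 'position': array([ 0.2585798 , -0.56828995,  0.22168185]), 'tool_rot': array([ 9.77313283e-01,  2.11796689e-01, -4.13924460e-05, -9.52757848e-04]), 'ft_force': array([0.22512735, 0.24796835, 0.21485402]), 'moment': array([ 0.03912274, -0.03759953, -0.00805061]), 'grip_force': 0.0, 'grip_width': 0.0870233769142038} 0.0187
```

View pics/scene0.png

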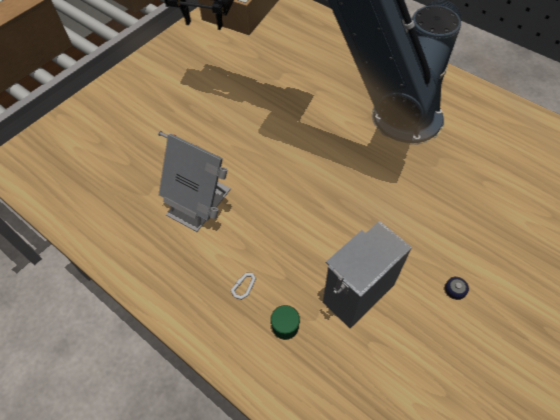

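View pics/top0.png

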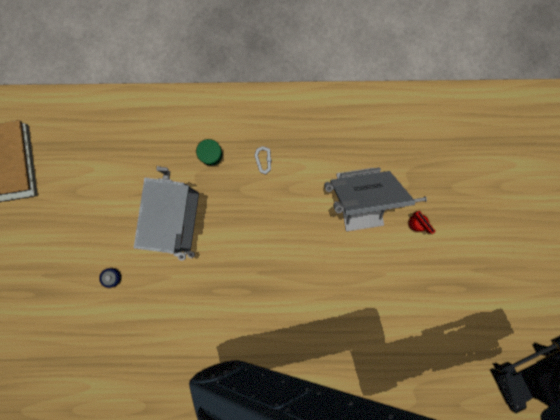

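The scene view shows the door on its stand (about 195,180; stud 160,133), the cabinet (about 367,270; hook 340,285), the tin (285,320), the carabiner (243,286) and the wheel (457,288). The top view shows the cabinet roof (165,215) with its hinge pin at (183,255) and hook at (163,170). It also shows the door's upper edge (340-414, about 208), the stud (423,200) and the nozzle (420,222).

```bash
cat > h.py <<'E'
import numpy as np, cv2
from rig import robot
from scipy.spatial.transform import Rotation as R
from scipy.optimize import least_squares
def shot(n,save=None):
    c=robot.camera(n)
    if save: cv2.imwrite(f"pics/{save}.png",c["img"][:,:,::-1])
    return c
def proj(c,P):
    p=R.from_quat(c["attitude"]).inv().apply(np.atleast_2d(P)-c["xyz"])
    return np.c_[p[:,0]/p[:,2]*c["fx"]+c["cx"],p[:,1]/p[:,2]*c["fy"]+c["cy"]]
def ray(c,u):
    d=R.from_quat(c["attitude"]).apply([(u[0]-c["cx"])/c["fx"],(u[1]-c["cy"])/c["fy"],1.]); return d
def onz(c,u,z):
    d=ray(c,u); return c["xyz"]+d*(z-c["xyz"][2])/d[2]
def tri(c1,u1,c2,u2):
    A=[];b=[]
    for c,u in((c1,u1),(c2,u2)):
        d=ray(c,u);d/=np.linalg.norm(d);M=np.eye(3)-np.outer(d,d);A.append(M);b.append(M@c["xyz"])
    A=np.vstack(A);b=np.hstack(b);x=np.linalg.lstsq(A,b,rcond=None)[0]
    return x,np.linalg.norm(A@x-b)
def crop(c,x,y,w,h,s,grid=10):
    I=cv2.resize(c["img"][y:y+h,x:x+w,::-1],None,fx=s,fy=s,interpolation=cv2.INTER_CUBIC)
    for k in range(-x%grid,w,grid): cv2.line(I,(k*s,0),(k*s,6),(0,255,255),1); cv2.putText(I,str(x+k),(k*s,15),0,.33,(0,255,255))
    for k in range(-y%grid,h,grid): cv2.line(I,(0,k*s),(6,k*s),(0,255,255),1); cv2.putText(I,str(y+k),(8,k*s+4),0,.33,(0,255,255))
    return I
E
python3 - <<'E'
from h import *
s=shot("scene");t=shot("top")
print(R.from_quat(s["attitude"]).as_matrix()[:,2],R.from_quat(t["attitude"]).as_matrix())
a=crop(t,315,155,120,86,4)[:300]; a=np.pad(a,((0,300-len(a) if len(a)<300 else 0),(0,0),(0,0)))
I=np.zeros((600,800,3),np.uint8)
def put(im,x,y):
    im=im[:300,:400]; I[y:y+im.shape[0],x:x+im.shape[1]]=im
put(crop(t,325,160,110,75,4)[:, :400] if 0 else crop(t,325,160,100,75,4),0,0)
put(crop(t,125,160,80,100,3),400,0)
put(crop(s,152,125,90,110,3)[:300],0,300)
put(crop(s,315,222,100,105,3)[:300],400,300)
cv2.imwrite("pics/c1.png",I)
E
```

```text
[-0.40328773 -0.33977199 -0.84965523] [[-0.0120477  -0.99775051  0.06594518]
 [-0.99991776  0.01173136 -0.00518219]
 [ 0.00439691 -0.06600219 -0.99780979]]
```

View pics/c1.png

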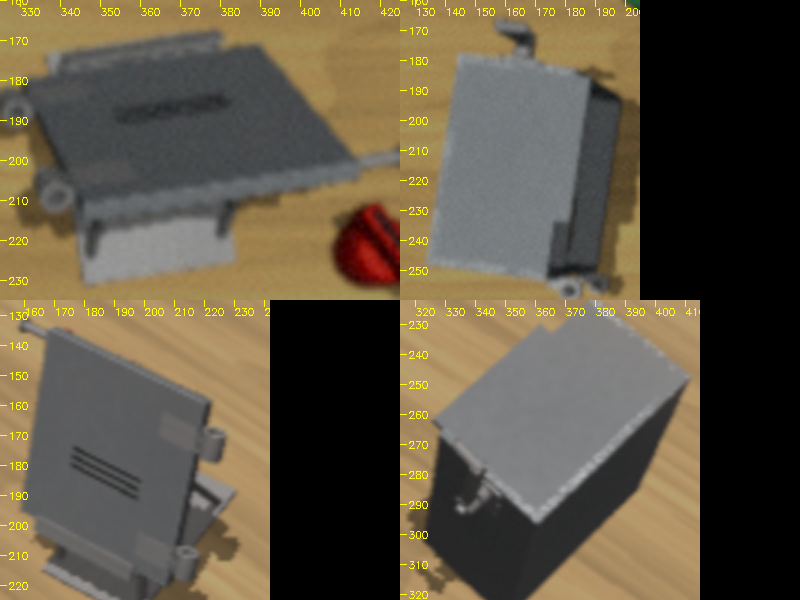

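The composite crop shows three things:
- **Cabinet roof corners:** top view (144,179), (134,248), (188,184); scene view (361,296), (412,248), (326,262).
- **Pins:** top view (182,256) for the upper and (191,255) for the lower.
- **Door's upper edge:** top view (344,209) to (414,201); scene view (222,158) to (167,135).

Run:
```python
from h import *
np.set_printoptions(precision=4,suppress=True)
s=shot("scene");t=shot("top")
for n,a,b in [("bk+x",(144.3,179),(360.7,296)),("bk-x",(134.3,248.3),(411.7,248)),("lip+x",(187.7,184),(326.3,262.3)),("doorH",(344.5,208.8),(222,158.3)),("doorF",(413.8,201.3),(167,135)),("stud",(428,199),(159.3,133.3)),("kn_up top",(338.3,209),(225,170)),("kn_lo",(329.5,187),(215.5,209))]:
    print(n,*tri(t,a,s,b), onz(t,a,.2))
print("pinup top",onz(t,(181.7,256.3),.162),"pinlow top",onz(t,(190.7,255),.048))
# outlines of roof, subpixel: bright grey mask
for n,c,box in(("top",t,(120,165,90,100)),("scene",s,(310,215,110,95))):
    x,y,w,h=box; I=c["img"][y:y+h,x:x+w].astype(int)
    m=((I.max(2)-I.min(2)<25)&(I.mean(2)>105)).astype(np.uint8)
    m=cv2.morphologyEx(m,cv2.MORPH_OPEN,np.ones((3,3),np.uint8))
    k=max(cv2.findContours(m,0,2)[0],key=cv2.contourArea)
    print(n,cv2.contourArea(k),(cv2.approxPolyDP(k,3,True)[:,0]+[x,y]).tolist())
```

```text
bk+x [0.6568 0.2396 0.1894] 0.0017944168803827238 [0.6546 0.2374 0.2   ]
bk-x [0.4991 0.2628 0.1866] 5.710014048711762e-05 [0.4995 0.2584 0.2   ]
lip+x [0.6425 0.1415 0.1944] 0.0009901765755140751 [0.6422 0.1398 0.2   ]
doorH [ 0.5804 -0.2093  0.2057] 0.0030408108279412257 [ 0.5821 -0.212   0.2   ]
doorF [ 0.5996 -0.3742  0.1885] 0.003357156273045478 [ 0.5972 -0.3683  0.2   ]
stud [ 0.6032 -0.4085  0.1751] 0.002171754510646098 [ 0.602  -0.4005  0.2   ]
kn_up top [ 0.583  -0.202   0.1685] 0.0018375215218719729 [ 0.5818 -0.198   0.2   ]
kn_lo [ 0.6447 -0.1946  0.076 ] 0.003511544224320048 [ 0.6317 -0.1793  0.2   ]
pinup top [0.4788 0.161  0.162 ] pinlow top [0.4771 0.162  0.048 ]
top 2974.5 [[187, 186], [167, 176], [144, 179], [134, 247], [173, 252], [175, 234], [181, 230]]
scene 3144.0 [[380, 222], [365, 233], [360, 231], [327, 260], [339, 278], [344, 278], [343, 284], [359, 295], [410, 249]]
```

```bash
python3 nudge.py '[[0,0,-0.005,-0.12],[0,0,-0.005,-0.12],[0,0,-0.005,-0.12],[0,0,-0.005,-0.12],[0,0,-0.005,-0.12],[0,0,-0.005,-0.12],[0,0,-0.005,-0.12],[0,0,-0.005,-0.12],[0,0,-0.005,-0.12],[0,0,-0.005,-0.12],[0,0,0,-0.06]]' 0.087
python3 nudge.py '[[0.017,0.0266,0,0],[0.017,0.0266,0,0],[0.017,0.0266,0,0],[0.017,0.0266,0,0],[0.017,0.0266,0,0],[0.017,0.0266,0,0],[0.017,0.0266,0,0],[0.017,0.0266,0,0],[0.017,0.0266,0,0],[0.017,0.0266,0,0],[0.017,0.0266,0,0],[0.017,0.0266,0,0],[0.017,0.0266,0,0],[0.017,0.0266,0,0],[0,0,0,0],[0,0,0,0]]'
```

```text
time: 1.22
position: [0.2589, -0.5694, 0.2737]
tool_rot: [0.663, 0.749, -0.001, 0.001]
ft_force: [0.2, -0.7, -0.5]
grip_width: 0.0868
grip_force: 0.0
time: 2.55
position: [0.602, -0.2879, 0.2722]
tool_rot: [0.664, 0.748, -0.0, -0.0]
ft_force: [-0.0, 0.3, 0.2]
grip_width: 0.087
grip_force: 0.0
```

```bash
python3 nudge.py '[[0,0,0.02,0],[0,0,0.02,0],[0,0,0.02,0],[0,0,0.02,0],[0,0,0.02,0],[0,0,0,0],[0,0,0,0]]'
python3 - <<'E'
from h import *
s=shot("scene");t=shot("top")
I=np.zeros((600,800,3),np.uint8)
a=crop(s,140,90,120,140,4); b=crop(t,320,150,110,100,3)
I[:560,:480]=a; I[:300,480:800]=b[:300,:320]
cv2.imwrite("pics/c2.png",I)
E
```

```text
time: 3.13
position: [0.5995, -0.29, 0.1716]
tool_rot: [0.665, 0.746, -0.0, -0.002]
ft_force: [0.5, -0.8, 0.5]
grip_width: 0.0867
grip_force: 0.0
```

View pics/c2.png

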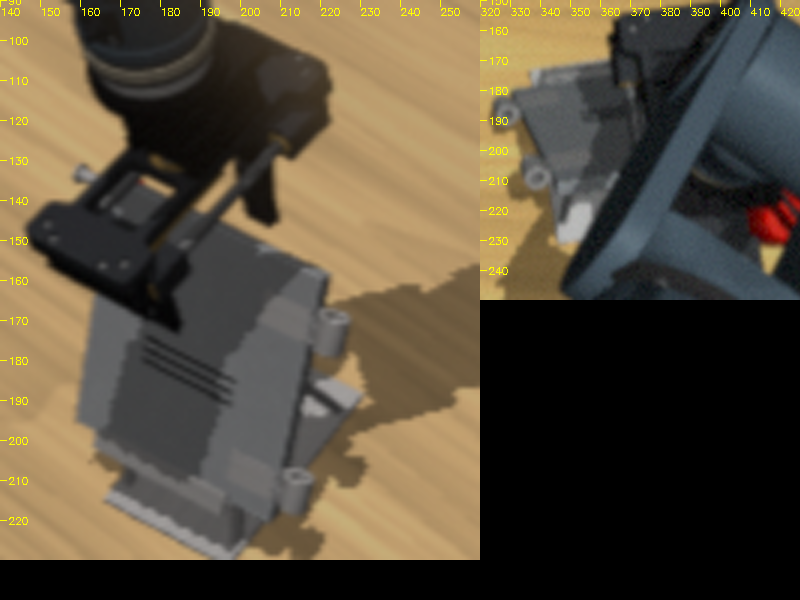

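The straddle is good: the far finger is over the inner face near (180,165) and the near finger is behind the upper edge near (205,143), with nothing touching. Next I narrow the fingers and tip the door upright about its lower edge.

```bash
python3 nudge.py '[[0,0,0,0],[0,0,0,0],[0,0,0,0],[0,0,0,0],[0,0,0,0],[0,0,0,0]]' 0.045 10
python3 nudge.py '[[0,0.007,-0.004,0],[0,0.007,-0.004,0],[0,0.007,-0.004,0],[0,0.007,-0.003,0],[0,0.007,-0.003,0],[0,0.007,-0.003,0],[0,0.007,-0.002,0],[0,0.007,-0.002,0],[0,0.007,-0.001,0],[0,0.007,-0.001,0],[0,0.007,0,0],[0,0.006,0,0],[0,0,0,0],[0,0,0,0]]'
python3 - <<'E'
from h import *
s=shot("scene")
cv2.imwrite("pics/c3.png",crop(s,120,90,140,140,4))
E
```

```text
time: 3.73
position: [0.6012, -0.2893, 0.1728]
tool_rot: [0.665, 0.747, 0.0, 0.0]
ft_force: [0.1, 0.7, 0.4]
grip_width: 0.0548
grip_force: 0.0
time: 4.9
position: [0.6837, -0.2796, 0.1991]
tool_rot: [0.665, 0.747, -0.0, -0.0]
ft_force: [0.2, 0.4, -0.6]
grip_width: 0.045
grip_force: 0.1
```

View pics/c3.png

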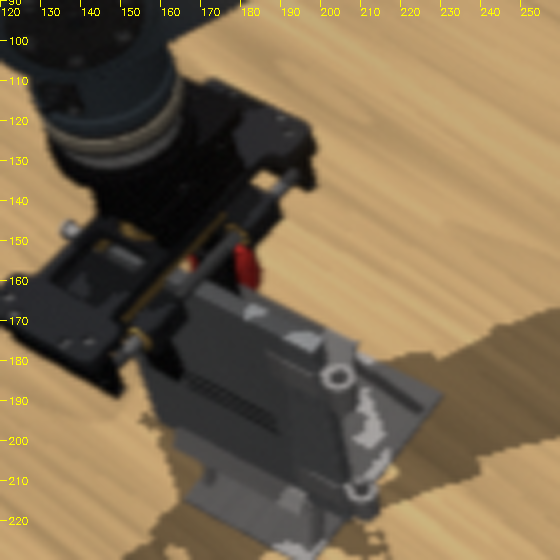

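The door is nearly upright between the fingers, with its knuckles at (204,183) and (210,212). I'm closing gently, then firmly.

```bash
python3 nudge.py '[[0,0,0,0],[0,0,0,0],[0,0,0,0],[0,0,0,0],[0,0,0,0],[0,0,0,0],[0,0,0,0],[0,0,0,0]]' 0.0 10
python3 nudge.py '[[0,0,0,0],[0,0,0,0],[0,0,0,0]]' - 30
python3 nudge.py '[[0,0,-0.005,0],[0,0,-0.015,0],[0,0,-0.02,0],[0,0,-0.02,0],[0,0,0,0],[0,0,0,0]]'
python3 - <<'E'
from h import *
s=shot("scene")
cv2.imwrite("pics/c4.png",crop(s,120,70,140,140,4))
E
```

```text
time: 5.62
position: [0.6831, -0.28, 0.1996]
tool_rot: [0.665, 0.747, -0.0, -0.0]
ft_force: [0.2, -0.4, 0.2]
grip_width: 0.0129
grip_force: 9.9
time: 5.87
position: [0.6828, -0.28, 0.1996]
tool_rot: [0.665, 0.747, -0.001, -0.001]
ft_force: [-1.6, -1.9, 1.6]
grip_width: 0.0126
grip_force: 29.6
time: 6.37
position: [0.6848, -0.2798, 0.2604]
tool_rot: [0.665, 0.747, 0.001, 0.002]
ft_force: [-0.0, 0.3, -4.8]
grip_width: 0.0117
grip_force: 30.0
```

View pics/c4.png

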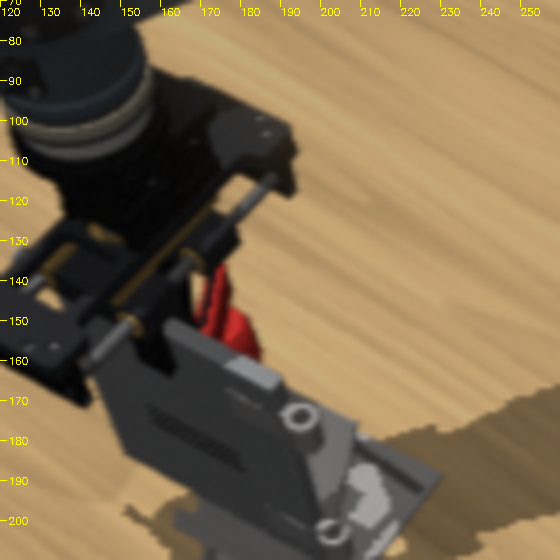

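Run:
```python
from h import *
np.set_printoptions(precision=4,suppress=True)
s=shot("scene");t=shot("top"); p=robot.get_obs()["position"]; print(p)
for z in(.245,.26,.275):
    k=onz(s,(194.8,174.2),z); print(z,k,k-p,proj(t,k), onz(s,(203,202.8),z-.114))
I=crop(t,270,120,140,100,5); cv2.imwrite("pics/c5.png",I)
```

```text
[ 0.6827 -0.279   0.257 ]
0.245 [ 0.6692 -0.1998  0.245 ] [-0.0135  0.0792 -0.012 ] [[341.5139 167.0952]] [ 0.6699 -0.1987  0.131 ]
0.26 [ 0.6756 -0.19    0.26  ] [-0.0071  0.089   0.003 ] [[337.9886 162.9837]] [ 0.6755 -0.1901  0.146 ]
0.275 [ 0.682  -0.1802  0.275 ] [-0.0008  0.0988  0.018 ] [[334.3464 158.7358]] [ 0.6812 -0.1815  0.161 ]
```

View pics/c5.png

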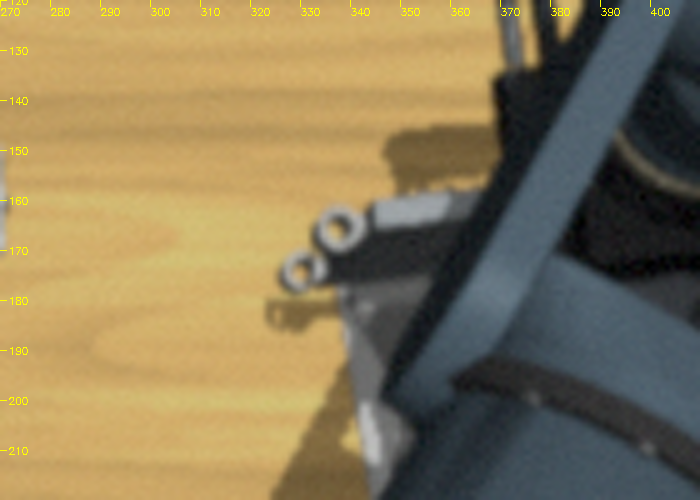

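The knuckle rings are clear in the top view: upper (337.8,166), lower (330.4,174.4). Now I carry the door over, stopping about 20 mm short of the pins.

```bash
python3 - <<'E'
from h import *
np.set_printoptions(precision=4,suppress=True)
s=shot("scene");t=shot("top")
for z,w in((.2,((144.3,179),(134.3,248.3),(187.7,184))),):
  for c,ws in((t,w),(s,((360.7,296),(411.7,248),(326.3,262.3)))):
    a,b,l=[onz(c,u,.2)[:2] for u in ws]; L=np.array([[.08,.045],[-.08,.045],[.08,-.056]])
    A=np.c_[np.array([a,b,l]) ]; 
    # rigid fit
    mu=A.mean(0);ml=L.mean(0);U,_,V=np.linalg.svd((L-ml).T@(A-mu));Rm=(U@V).T
    O=mu-Rm@ml; print("yaw",np.degrees(np.arctan2(Rm[1,0],Rm[0,0])),"O",O,"pin",O+Rm@[-.089,-.052],"res",(A-(L@Rm.T+O)))
print(tri(t,(337.8,166),s,(194.8,174.2)),tri(t,(330.4,174.4),s,(203,202.8)))
# pin blobs top
I=t["img"][246:266,172:200].astype(int); print(I.mean(2).astype(int))
E
python3 nudge.py '[[0,0,-0.01,0.06],[0,0,-0.01,0.06],[0,0,-0.01,0.06],[0,0,0,0.07],[0,0,0,0]]'
python3 nudge.py '[[0.01,-0.008,0,0],[0.019,-0.0163,0,0],[0.019,-0.0163,0,0],[0.019,-0.0163,0,0],[0.019,-0.0163,0,0],[0.019,-0.0163,0,0],[0.019,-0.0163,0,0],[0.019,-0.0163,0,0],[0.019,-0.0163,0,0],[0.019,-0.0163,0,0],[0.019,-0.0163,0,0],[0.019,-0.0163,0,0],[0.019,-0.0163,0,0],[0.019,-0.0163,0,0],[0.019,-0.0163,0,0],[0.019,-0.0163,0,0],[0.01,-0.008,0,0],[0,0,0,0],[0,0,0,0]]'
```

```text
yaw -7.521032110283499 O [0.5708 0.2041] pin [0.4758 0.1642] res [[-0.0014 -0.0008]
 [ 0.0021 -0.0008]
 [-0.0006  0.0017]]
yaw -9.162066508967857 O [0.5764 0.2088] pin [0.4802 0.1717] res [[-0.0004 -0.0006]
 [ 0.0024 -0.0019]
 [-0.002   0.0025]]
(array([ 0.6717, -0.1922,  0.2536]), np.float64(0.003123397125752733)) (array([ 0.6711, -0.1927,  0.1377]), np.float64(0.0035138277145056224))
[[163 155 127  97  92  90  93  87  82  82  91  90  87  92  90  92  93  92
   84  82  93  96  95  97 118 155 166 166]
 [162 153 116  88  90  89  90  83  69  70  77  74  82  82  86  86  88  84
   79  85  93  97  98  99 117 152 167 170]
 [164 150 104  75  75  80  80  67  52  47  48  52  54  56  64  66  71  69
   73  85  95  99  97 101 117 154 167 168]
 [161 149  95  54  48  51  54  50  39  41  36  35  38  39  46  47  52  53
   68  89 101  99 102 100 122 156 168 169]
 [162 145  89  45  41  37  43  41  43  43  46  50  42  41  45  59  59  61
   78  95  94  99  99 107 128 154 161 165]
 [169 139  86  51  50  49  58  66  65  78  83  84  76  70  73  83  86  88
   90  97  95  93  94 103 128 136 144 154]
 [178 146
[... 1223 characters left out ...]
159 160 162
  162 163 161 162 160 159 162 160 162 161]
 [164 164 162 164 164 160 165 163 163 163 161 161 162 161 160 164 161 159
  163 163 163 165 161 159 153 157 156 159]
 [161 158 160 161 157 159 161 160 159 158 159 159 158 158 160 161 156 161
  156 160 158 156 154 154 155 152 154 153]
 [156 156 158 152 154 153 155 151 153 155 154 154 155 151 153 152 154 151
  155 150 153 153 151 150 152 151 149 153]]
time: 7.03
position: [0.6837, -0.2798, 0.2894]
tool_rot: [0.753, 0.658, 0.0, 0.0]
ft_force: [0.4, -0.7, -4.2]
grip_width: 0.0116
grip_force: 30.0
time: 8.62
position: [0.4662, 0.0574, 0.2895]
tool_rot: [0.752, 0.659, -0.0, 0.001]
ft_force: [0.4, -0.1, -3.6]
grip_width: 0.0119
grip_force: 30.0
```

Run:
```python
from h import *
np.set_printoptions(precision=4,suppress=True)
s=shot("scene");t=shot("top"); p=robot.get_obs()["position"]; print(p)
for z in(.28,.29,.30):
    k=p+np.array([.0115,.0872,0]);k[2]=z; k2=k.copy();k2[2]-=.114
    print(z,proj(t,k),proj(t,k2),proj(s,k),proj(s,k2))
I=np.zeros((600,800,3),np.uint8)
I[:,:400]=crop(t,150,215,80,120,5)[:600,:400]; I[:,400:]=crop(s,300,180,100,150,4)[:600,:400]
cv2.imwrite("pics/c6.png",I)
```

```text
[0.4672 0.0565 0.2896]
0.28 [[177.8738 258.8861]] [[188.8367 256.3479]] [[376.1844 188.2693]] [[368.4471 216.9916]]
0.29 [[176.7721 259.1412]] [[187.9786 256.5466]] [[376.937  185.4757]] [[369.0695 214.6811]]
0.3 [[175.6442 259.4023]] [[187.1025 256.7494]] [[377.7028 182.6326]] [[369.7019 212.3334]]
```

View pics/c6.png

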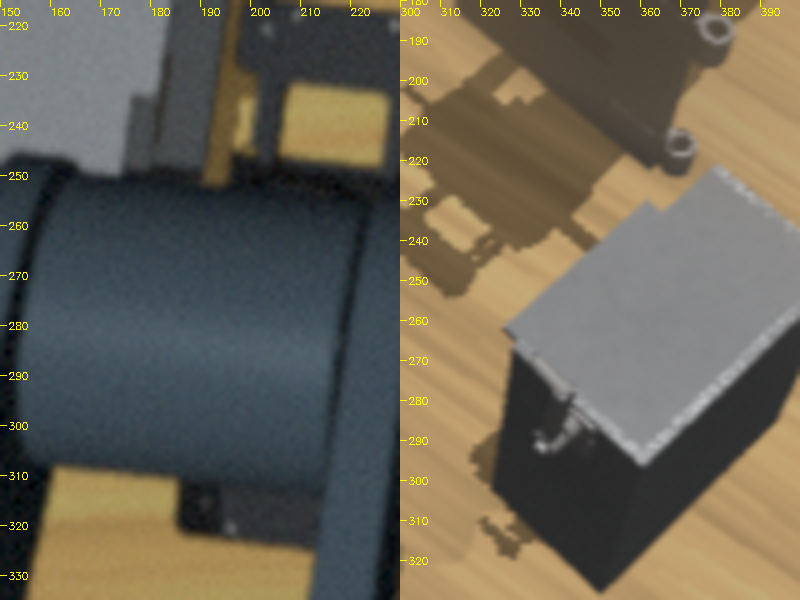

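The top view is blocked by the arm. The scene view shows the knuckle rings at (378.5,187.2) and (370.3,216), and the roof corners at (326.3,262.5), (360,296) and (379.5,221.8).

Run:
```python
from h import *
np.set_printoptions(precision=4,suppress=True)
s=shot("scene");t=shot("top")
def fit(c,ws,L):
    A=np.array([onz(c,u,.2)[:2] for u in ws]);L=np.array(L)/1e3
    mu=A.mean(0);ml=L.mean(0);U,_,V=np.linalg.svd((L-ml).T@(A-mu));Rm=(U@V).T
    O=mu-Rm@ml; print("yaw",np.degrees(np.arctan2(Rm[1,0],Rm[0,0])),"pin",O+Rm@[-.089,-.052],"res mm",(1e3*(A-(L@Rm.T+O))).tolist())
fit(t,((144.3,179),(134.3,248.3),(187.7,184),(174.3,252.3)),((80,45),(-80,45),(80,-56),(-80,-45)))
fit(s,((360.4,296),(411.7,248),(326.3,262.3),(379.5,221.8),(362,231)),((80,45),(-80,45),(80,-56),(-80,-45),(-35,-56)))
for z in(.15,.155,.16): print("pin top cam",onz(t,(181.1,256.5),z))
for z in(.250,.255,.26,.265):
    a=onz(t,(337.8,166),z);b=onz(t,(330.4,174.4),z-.114)
    y=np.radians(6.8); d=(a+b)[:2]/2-[.6837,-.2797]
    print(z,a,b,"tool x,y",d@[-np.sin(y),np.cos(y)],d@[np.cos(y),np.sin(y)])
    print(" scene then",onz(s,(194.8,174.2),z)[:2],"scene now",onz(s,(378.5,187.2),z+.03)[:2],onz(s,(370.3,216),z-.084)[:2])
for i in range(3):
    robot.camera("top");o=robot.get_obs();x,y,_,_=o["tool_rot"];print(o["position"],90-np.degrees(2*np.arctan2(x,y)))
```

```text
yaw -7.2307477818759045 pin [0.4769 0.1636] res mm [[-2.2072847769509796, -1.1360636575862004], [1.3863992884746157, -0.303841570403085], [-1.9412833038999766, 1.4495322589645199], [2.7621687923763405, -0.009627030975206674]]
yaw -8.884880144672332 pin [0.4821 0.1712] res mm [[-1.5945240070422972, -1.5055158517244538], [1.0239222334450515, -1.5868922521611317], [-4.012968971863429, 2.1472686903232785], [2.408857876224857, 0.059212292370325326], [2.174712869235762, 0.885927121192065]]
pin top cam [0.4779 0.1649 0.15  ]
pin top cam [0.4781 0.1639 0.155 ]
pin top cam [0.4783 0.1628 0.16  ]
0.25 [ 0.6708 -0.1911  0.25  ] [ 0.6697 -0.191   0.136 ] tool x,y 0.08963582900616018 -0.0028466451480785634
 scene then [ 0.6713 -0.1965] scene now [0.4735 0.146 ] [0.4739 0.1456]
0.255 [ 0.67   -0.1903  0.255 ] [ 0.669  -0.1903  0.141 ] tool x,y 0.09047888413344386 -0.0035409253645804317
 scene then [ 0.6734 -0.1933] scene now [0.4769 0.1473] [0.4769 0.1467]
0.26 [ 0.6691 -0.1895  0.26  ] [ 0.6682 -0.1896  0.146 ] tool x,y 0.09132193926072753 -0.0042352055810821925
 scene then [ 0.6756 -0.19  ] scene now [0.4804 0.1485] [0.4799 0.1478]
0.265 [ 0.6683 -0.1887  0.265 ] [ 0.6675 -0.1889  0.151 ] tool x,y 0.0921649943880112 -0.004929485797583949
 scene then [ 0.6777 -0.1867] scene now [0.4838 0.1498] [0.4829 0.1489]
[0.4669 0.0564 0.2895] -7.736521253226584
[0.4668 0.0565 0.2894] -7.735669716442743
[0.4666 0.0566 0.2894] -7.732895527739544
```

```bash
python3 nudge.py '[[0.0096,0,0,0],[0.0096,0,0,0],[0,0,0.02,0],[0,0,0.02,0],[0,0,0.02,0],[0,0,0.02,0],[0,0,0,0],[0,0,0,0]]'
python3 nudge.py '[[0,0,0.003,0],[0,0,0.003,0],[0,0,0.003,0],[0,0,0.003,0],[0,0,0,0],[0,0,0,0]]'
python3 - <<'E'
from h import *
o=robot.get_obs();print(o["ft_force"],o["moment"])
s=shot("scene")
cv2.imwrite("pics/c7.png",crop(s,310,180,110,80,7))
E
```

```text
time: 9.63
position: [0.4726, 0.0713, 0.2118]
tool_rot: [0.752, 0.659, -0.001, 0.007]
ft_force: [-0.1, -17.4, 6.2]
grip_width: 0.0119
grip_force: 30.0
time: 10.13
position: [0.4733, 0.0705, 0.2017]
tool_rot: [0.751, 0.66, -0.001, 0.008]
ft_force: [-2.6, -21.8, 18.9]
grip_width: 0.0121
grip_force: 30.0
[ -2.59858918 -21.78347866  18.88086692] [-3.3718534   0.45773052  0.07239373]
```

View pics/c7.png

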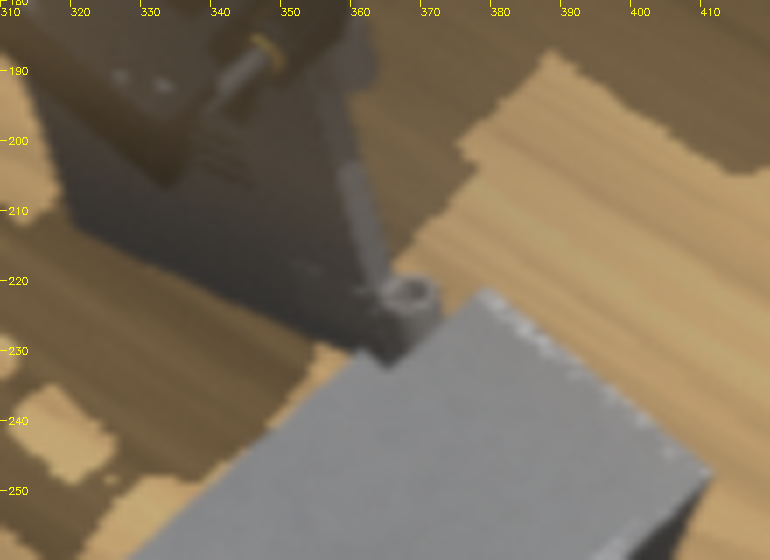

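The crop shows the lower knuckle ring at (368,222), with the hinge edge tilted. The cause is that I brought the door in too high, so the lower knuckle caught on the upper pin. I'll back off upwards, level the door on the counter, and come in with the lower knuckle between the pins.

```bash
python3 nudge.py '[[0,0,-0.01,0],[0,0,-0.01,0],[0,0,-0.01,0],[0,0,0,0],[0,0,0,0]]'
python3 nudge.py '[[0,0,-0.01,0],[0,0,-0.01,0],[0,0,-0.01,0],[0,0,0,0],[0,0,0,0]]'
python3 - <<'E'
from h import *
np.set_printoptions(precision=4,suppress=True)
s=shot("scene");o=robot.get_obs();print(o["ft_force"],o["moment"],o["position"])
for z in(.15,.16,.17,.18,.19): print(z,onz(s,(368.3,222),z))
I=np.zeros((420,800,3),np.uint8); I[:,:400]=crop(s,300,160,100,105,4)
cv2.imwrite("pics/c8.png",I)
E
```

```text
time: 10.6
position: [0.4691, 0.0772, 0.2278]
tool_rot: [0.753, 0.658, 0.001, 0.0]
ft_force: [-0.6, -0.1, -2.8]
grip_width: 0.0119
grip_force: 29.9
time: 11.02
position: [0.4685, 0.0769, 0.2571]
tool_rot: [0.753, 0.658, 0.0, -0.0]
ft_force: [-0.1, -0.4, -3.4]
grip_width: 0.012
grip_force: 29.9
[-0.0511 -0.0409 -3.8895] [ 0.0901 -0.0653 -0.0066] [0.468  0.0768 0.2566]
0.15 [0.4806 0.1472 0.15  ]
0.16 [0.4865 0.1494 0.16  ]
0.17 [0.4923 0.1516 0.17  ]
0.18 [0.4982 0.1537 0.18  ]
0.19 [0.504  0.1559 0.19  ]
```

```bash
python3 nudge.py '[[-0.02,0,-0.005,0],[-0.02,0,-0.005,0],[-0.02,0,0,0],[-0.02,0,0,0],[0,0,0.02,0],[0,0,0.02,0],[0,0,0.02,0],[0,0,0,0],[0,0,0,0]]'
python3 - <<'E'
from h import *
np.set_printoptions(precision=4,suppress=True)
s=shot("scene");o=robot.get_obs();print(o["ft_force"],o["moment"],o["position"])
p=o["position"]
for z in (.21,.19):
  k=p+.0895*np.array([.1345,.991,0]);k[2]=z;k2=k.copy();k2[2]-=.114
  print(proj(s,k),proj(s,k2))
# ring candidates by Hough on upsampled crop
q=proj(s,k)[0]; x0,y0=int(q[0])-40,int(q[1])-25
g=cv2.resize(cv2.cvtColor(s["img"],cv2.COLOR_RGB2GRAY)[y0:y0+80,x0:x0+70],None,fx=6,fy=6,interpolation=cv2.INTER_CUBIC)
C=cv2.HoughCircles(cv2.GaussianBlur(g,(0,0),3),cv2.HOUGH_GRADIENT,1.5,40,param1=60,param2=22,minRadius=12,maxRadius=32)
print([[round(c[0]/6+x0-.4,1),round(c[1]/6+y0-.4,1),round(c[2]/6,1)] for c in C[0]] if C is not None else None)
E
```

```text
time: 11.82
position: [0.4566, -0.0026, 0.2062]
tool_rot: [0.753, 0.658, -0.001, -0.002]
ft_force: [0.6, 1.0, -2.5]
grip_width: 0.0119
grip_force: 30.0
[-0.8996 -0.4444 -3.2213] [ 0.1244 -0.0838  0.0062] [ 0.4579 -0.0028  0.2073]
[[351.5698 190.466 ]] [[346.4471 216.9513]]
[[350.6044 195.4572]] [[345.6356 221.147 ]]
None
```

Now I level it on the counter: lower it to first contact, then ease the grip.

```bash
python3 nudge.py '[[0,0,0.006,0],[0,0,0.006,0],[0,0,0.006,0],[0,0,0.006,0],[0,0,0,0]]'
python3 nudge.py '[[0,0,0.004,0],[0,0,0.004,0],[0,0,0,0]]'
python3 - <<'E'
from h import *
s=shot("scene");o=robot.get_obs();print(o["ft_force"],o["moment"],o["position"])
cv2.imwrite("pics/c9.png",crop(s,290,150,110,85,7))
E
```

```text
time: 12.28
position: [0.4571, -0.0027, 0.1825]
tool_rot: [0.753, 0.658, -0.001, -0.001]
ft_force: [-1.2, 0.1, -3.5]
grip_width: 0.0119
grip_force: 30.0
time: 12.53
position: [0.4576, -0.0029, 0.1749]
tool_rot: [0.753, 0.658, -0.0, -0.001]
ft_force: [0.0, 0.7, -3.5]
grip_width: 0.0118
grip_force: 30.0
[-0.38828093 -0.44324727 -3.21229097] [ 0.0955761  -0.03770939  0.01370889] [ 0.45771067 -0.00293219  0.17519048]
```

View pics/c9.png

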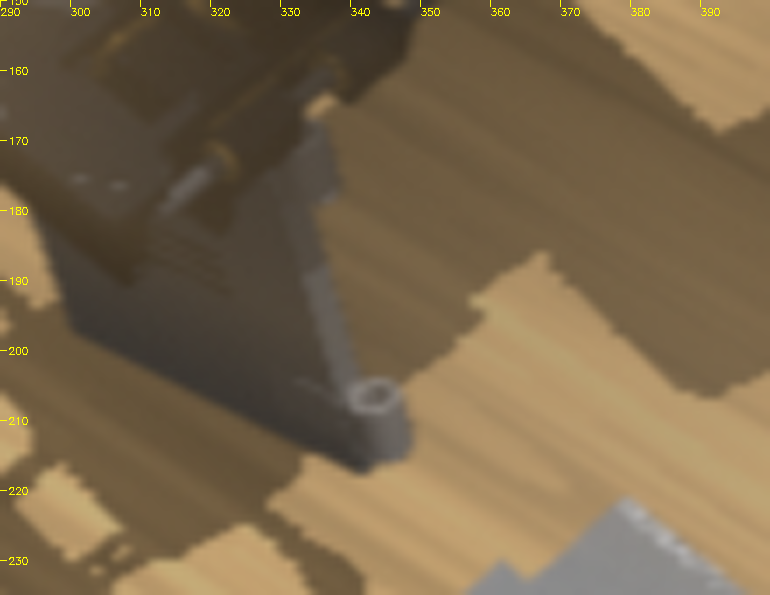

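The picture shows the door tilted in its own plane: hinge side up, lower ring at (343,206). I'll go on down with a light grip so that the counter levels the lower edge.

```bash
python3 nudge.py '[[0,0,0.003,0],[0,0,0.003,0],[0,0,0,0]]' - 12
python3 nudge.py '[[0,0,0.003,0],[0,0,0.003,0],[0,0,0,0]]'
python3 nudge.py '[[0,0,0.003,0],[0,0,0.003,0],[0,0,0,0]]'
python3 - <<'E'
from h import *
o=robot.get_obs();print(o["ft_force"],o["moment"],o["position"])
E
```

```text
time: 12.83
position: [0.4577, -0.0029, 0.1691]
tool_rot: [0.753, 0.658, -0.0, -0.0]
ft_force: [0.0, 1.3, -3.8]
grip_width: 0.012
grip_force: 12.0
time: 13.08
position: [0.4576, -0.0029, 0.163]
tool_rot: [0.753, 0.658, -0.0, -0.0]
ft_force: [-0.2, -0.5, -4.1]
grip_width: 0.0115
grip_force: 12.0
time: 13.33
position: [0.4576, -0.0029, 0.157]
tool_rot: [0.753, 0.658, -0.0, -0.0]
ft_force: [-0.2, -0.3, -4.3]
grip_width: 0.0117
grip_force: 12.0
[-0.20677523 -0.25055947 -4.29231884] [ 0.04433414 -0.06760148 -0.04229356] [ 0.45762029 -0.0029029   0.15699674]
```

```bash
python3 nudge.py '[[0,0,0.003,0],[0,0,0.003,0],[0,0,0,0]]'
python3 nudge.py '[[0,0,0.003,0],[0,0,0.003,0],[0,0,0,0]]'
python3 nudge.py '[[0,0,0.003,0],[0,0,0.003,0],[0,0,0,0]]'
python3 - <<'E'
from h import *
o=robot.get_obs();print(o["ft_force"],o["moment"],o["position"])
E
```

```text
time: 13.58
position: [0.4576, -0.0029, 0.151]
tool_rot: [0.753, 0.658, -0.0, -0.0]
ft_force: [-0.3, -0.4, -3.9]
grip_width: 0.0118
grip_force: 12.0
time: 13.83
position: [0.4586, -0.0023, 0.1463]
tool_rot: [0.753, 0.658, 0.001, -0.0]
ft_force: [-0.3, 3.6, 6.6]
grip_width: 0.0117
grip_force: 12.0
time: 14.08
position: [0.4589, -0.0017, 0.141]
tool_rot: [0.753, 0.658, 0.002, 0.0]
ft_force: [-0.4, 5.6, 11.0]
grip_width: 0.0119
grip_force: 12.0
[-0.38887185  5.58761009 10.97577844] [ 0.94511202  0.24123427 -0.0303427 ] [ 0.45886057 -0.00173343  0.14102056]
```

```bash
python3 nudge.py '[[0,0,0,0],[0,0,0,0],[0,0,0,0],[0,0,0,0],[0,0,0,0]]' - 3
python3 - <<'E'
from h import *
o=robot.get_obs();print(o["ft_force"],o["moment"],o["position"])
s=shot("scene"); p=o["position"]
for z in (.154,):
  k=p+.0895*np.array([.1345,.991,0]);k[2]=z;k2=k.copy();k2[2]-=.114
  print(proj(s,k),proj(s,k2)); q=proj(s,k2)[0]
g=cv2.cvtColor(s["img"],cv2.COLOR_RGB2GRAY); x,y=q.astype(int); print(g[y-10:y+18,x-14:x+20])
E
```

```text
time: 14.5
position: [0.4583, -0.003, 0.1397]
tool_rot: [0.753, 0.658, 0.0, 0.0]
ft_force: [-0.2, 3.1, 3.7]
grip_width: 0.0122
grip_force: 3.0
[-0.1956209   3.05941769  3.71369299] [ 0.39641086 -0.01946493 -0.01022836] [ 0.4583047  -0.00295961  0.13970855]
[[348.79272232 204.14305761]] [[344.0953423  228.48398451]]
[[ 51  50  51  51  53  54  55  57  59  59  61  70  80  89  94  97  98 113
  146 160 161 157 153 150 147 146 146 147 147 145 143 141 141 143]
 [ 65  60  56  52  51  52  53  54  55  59  58  65  77  87  93  96  97 103
  143 163 163 161 159 155 152 149 147 146 147 148 146 144 142 141]
 [ 90 102  93  71  57  53  51  52  54  59  58  62  74  85  92  96  98 102
  144 164 166 165 164 161 158 154 151 148 147 147 147 149 147 144]
 [136 138 134 121  96  69  54  50  52  56  58  61  71  83  91  95  98 109
  145 163 166 167 165 164 162 160 156 153 149 148 147 147 149 148]
 [143 146 144 140 134 111  83  64  53  52  56  60  70  82  91  98 110 124
  149 163 165 165 166 166 165 163 162 159 155 151 149 147 147 148]
 [128 144 146 145 143 139 133 112  81  60  60  69  88 104 116 124 139 151
  15
[... 2465 characters left out ...]
 170 169 167 165 164 164 163 161 161 162 163 165 166 165 162 160 159
  153 145 140 139 138 138 137 137 138 138 138 138 138 139 139 138]
 [171 171 171 169 168 166 165 163 163 161 160 160 161 163 164 164 160 151
  142 139 138 138 138 138 138 138 137 138 139 138 138 139 139 137]
 [169 170 172 171 170 169 167 165 164 163 161 160 160 160 161 158 148 141
  137 136 137 137 137 138 137 137 138 138 138 138 138 138 138 138]
 [162 166 168 171 171 170 169 168 166 165 164 163 161 158 155 146 140 137
  136 136 136 137 137 137 136 137 138 138 138 137 138 139 138 139]
 [159 162 165 168 169 171 170 169 168 168 167 168 164 155 144 137 136 137
  137 137 138 139 137 137 136 137 137 137 137 138 137 138 138 138]]
```

Run:
```python
from h import *
np.set_printoptions(precision=1,suppress=True)
s=shot("scene"); p=robot.get_obs()["position"]; ux=np.array([-.1345,-.991,0]); uy=np.array([.991,-.1345,0]); h=p-.0895*ux; h[2]=.016
P=lambda x,y,z: proj(s,h+ux*x+uy*y+np.array([0,0,z]))[0]
for n,q in dict(hb_in=(.011,.006,-.016),hb_out=(.011,-.006,-.016),fb_in=(.169,.006,-.016),kn_lo_bot=(0,0,0),kn_lo_top=(0,0,.024),kn_up_top=(0,0,.138)).items(): print(n,P(*q))
# lower edge of dark panel, per column
g=cv2.cvtColor(s["img"],cv2.COLOR_RGB2GRAY).astype(float)
for x in range(296,342,4):
    a,b=P(.169,.006,-.016),P(.011,.006,-.016); yl=a[1]+(x-a[0])*(b[1]-a[1])/(b[0]-a[0]); y0=int(yl)-14
    col=g[y0:y0+26,x]; d=np.diff(col); print(x,round(yl,1),y0+int(np.argmax(d))+.5,int(d.max()))
```

```text
hb_in [337.9 234.9]
hb_out [341.1 232.1]
fb_in [295.6 198.7]
kn_lo_bot [343.2 233.1]
kn_lo_top [344.1 228.5]
kn_up_top [348.8 204.1]
296 199.0 190.5 18
300 202.4 203.5 17
304 205.8 205.5 15
308 209.3 207.5 18
312 212.7 209.5 19
316 216.1 211.5 19
320 219.5 227.5 48
324 222.9 225.5 48
328 226.4 227.5 46
332 229.8 220.5 42
336 233.2 222.5 50
340 236.6 237.5 54
```

```bash
python3 nudge.py '[[0,0,0,0],[0,0,0,0],[0,0,-0.008,0],[-0.02,0,0,0],[-0.02,0,0,0],[0,0,0.006,0],[0,0,0,0]]' - 30
python3 nudge.py '[[0,0,0.002,0],[0,0,0,0]]' - 5
python3 nudge.py '[[0.0045,0,0.001,0],[0.005,0,0.0012,0],[0.005,0,0.0014,0],[0.004,0,0.0012,0],[0.005,0,0.0018,0],[0.005,0,0.0018,0],[0.005,0,0.002,0],[0.005,0,0.002,0],[0,0,0,0]]'
cat >> h.py <<'E'
def edge(zb=0.,off=.0895):
    "slope and line of the panel's lower inner edge in the scene view, against a level edge at height zb"
    s=shot("scene"); o=robot.get_obs(); p=o["position"]; x,y=o["tool_rot"][:2]; a=np.pi/2-2*np.arctan2(x,y)
    uy=np.array([np.cos(a),np.sin(a),0]); ux=np.array([np.sin(a),-np.cos(a),0]); h=p-off*ux; h[2]=zb
    A,B=[proj(s,h+ux*q+uy*.006)[0] for q in(.169,.011)]
    g=cv2.cvtColor(s["img"],cv2.COLOR_RGB2GRAY).astype(float); pts=[]
    for X in np.arange(np.ceil(A[0])+3,B[0]-2,2):
        yl=A[1]+(X-A[0])*(B[1]-A[1])/(B[0]-A[0]); y0=int(yl)-22; col=g[y0:y0+30,int(X)]
        k=np.where((col[:-2]<68)&(col[2:]>col[:-2]+15))[0]
        if len(k): pts.append((X,y0+k[-1]+1,round(yl,1)))
    return A,B,pts,o
E
python3 - <<'E'
from h import *
A,B,pts,o=edge(); print(A,B); print([(float(a),int(b),float(c)) for a,b,c in pts]); print(o["ft_force"],o["moment"],o["position"])
E
```

```text
time: 15.18
position: [0.4516, -0.0433, 0.1407]
tool_rot: [0.754, 0.657, -0.001, -0.001]
ft_force: [-0.3, 1.3, -2.9]
grip_width: 0.0121
grip_force: 30.0
time: 15.35
position: [0.452, -0.042, 0.1393]
tool_rot: [0.753, 0.658, -0.0, -0.001]
ft_force: [-0.4, -0.2, -1.4]
grip_width: 0.0119
grip_force: 5.0
time: 16.1
position: [0.4578, -0.0034, 0.1268]
tool_rot: [0.753, 0.658, 0.0, -0.0]
ft_force: [0.5, 0.4, -1.2]
grip_width: 0.0121
grip_force: 5.0
[295.52377886 198.47137605] [337.87219958 234.55568912]
[(299.0, 202, 201.4), (301.0, 203, 203.1), (303.0, 204, 204.8), (305.0, 206, 206.5), (307.0, 207, 208.3), (309.0, 208, 210.0), (311.0, 210, 211.7), (313.0, 211, 213.4), (315.0, 212, 215.1), (317.0, 214, 216.8), (319.0, 215, 218.5), (321.0, 217, 220.2), (323.0, 218, 221.9), (325.0, 219, 223.6), (327.0, 221, 225.3), (329.0, 222, 227.0), (331.0, 223, 228.7), (333.0, 224, 230.4), (335.0, 224, 232.1)]
[-0.38547548  0.3619737  -2.513225  ] [ 0.25650795 -0.15716092  0.01248994] [ 0.45777498 -0.00369074  0.1269107 ]
```

```bash
python3 nudge.py '[[0,0,0,0],[0,0,-0.006,0],[-0.02,0,-0.002,0],[-0.02,0,0,0],[0,0,0.006,0],[0,0,0,0]]' - 30
python3 nudge.py '[[0,0,0.002,0],[0,0,0,0]]' - 3
python3 nudge.py '[[0.005,0,0.0018,0],[0.005,0,0.002,0],[0.005,0,0.002,0],[0.005,0,0.002,0],[0.005,0,0.0022,0],[0.005,0,0.0022,0],[0.005,0,0.0022,0],[0,0,0,0]]'
python3 - <<'E'
from h import *
A,B,pts,o=edge(); print(A,B); print([(float(a),int(b),float(c)) for a,b,c in pts][::3]);print(np.polyfit(*np.array(pts)[:,:2].T,1)); print(o["ft_force"],o["moment"],o["position"])
E
```

```text
time: 16.65
position: [0.4521, -0.0449, 0.1289]
tool_rot: [0.754, 0.657, -0.0, -0.0]
ft_force: [-0.2, 0.5, -3.5]
grip_width: 0.012
grip_force: 30.0
time: 16.82
position: [0.4522, -0.0435, 0.1272]
tool_rot: [0.753, 0.658, 0.0, -0.0]
ft_force: [0.1, 1.7, -1.4]
grip_width: 0.0121
grip_force: 3.0
time: 17.48
position: [0.457, -0.0083, 0.1123]
tool_rot: [0.753, 0.659, 0.0, -0.0]
ft_force: [-0.2, 1.1, -1.9]
grip_width: 0.0118
grip_force: 3.0
[294.26261073 197.41488318] [336.49066463 233.38534689]
[(298.0, 201, 200.6), (304.0, 206, 205.7), (310.0, 211, 210.8), (316.0, 216, 215.9), (322.0, 221, 221.0), (328.0, 224, 226.2)]
[  0.73065015 -15.59924321]
[ 0.20065771  0.61776945 -1.30764169] [ 0.25105001 -0.13946697 -0.05748804] [ 0.4571504  -0.00855582  0.1125531 ]
```

Level to within about 1.5°. I'll loosen slightly so it stands flat on the counter between the fingers, then regrip nearer the top.

```bash
python3 nudge.py '[[0,0,0,0],[0,0,0,0],[0,0,0,0],[0,0,-0.006,0],[0,0,-0.01,0],[0,0,-0.01,0],[0,0,-0.01,0],[0,0,0,0]]' 0.016
python3 nudge.py '[[0,0,0,0],[0,0,0,0],[0,0,0,0],[0,0,0,0]]' 0 10
python3 nudge.py '[[0,0,0,0],[0,0,0,0],[0,0,0,0]]' 0 40
python3 - <<'E'
from h import *
A,B,pts,o=edge(); print(A,B); print([(float(a),int(b),float(c)) for a,b,c in pts][::2]);print(np.polyfit(*np.array(pts)[:12,:2].T,1)); print(o["ft_force"],o["moment"],o["position"])
E
```

```text
time: 18.2
position: [0.4585, -0.0099, 0.1507]
tool_rot: [0.753, 0.658, 0.001, 0.002]
ft_force: [-0.3, -0.2, -0.9]
grip_width: 0.0158
grip_force: 0.0
time: 18.53
position: [0.4574, -0.0096, 0.1491]
tool_rot: [0.753, 0.658, 0.0, 0.0]
ft_force: [0.3, 0.2, 7.3]
grip_width: 0.012
grip_force: 10.0
time: 18.78
position: [0.4575, -0.0096, 0.1491]
tool_rot: [0.753, 0.658, 0.0, 0.0]
ft_force: [-0.8, 1.1, 7.6]
grip_width: 0.0115
grip_force: 40.0
[293.89746015 197.28372069] [336.08683463 233.25136704]
[(297.0, 201, 199.9), (301.0, 205, 203.3), (305.0, 208, 206.7), (309.0, 211, 210.2), (313.0, 215, 213.6), (317.0, 218, 217.0), (321.0, 221, 220.4), (325.0, 224, 223.8), (329.0, 226, 227.2), (333.0, 225, 230.6)]
[  0.84440559 -49.66025641]
[0.04257634 0.25517888 7.64823303] [0.07001276 0.06176875 0.07140529] [ 0.45745213 -0.00961366  0.1490887 ]
```

```bash
python3 nudge.py '[[0,0,-0.01,0],[0,0,-0.02,0],[0,0,-0.02,0],[0.02,0,-0.009,0],[0.02,0,0,0],[0,0,0,0],[0,0,0,0]]'
python3 - <<'E'
from h import *
np.set_printoptions(precision=4,suppress=True,linewidth=250)
s=shot("scene");t=shot("top");o=robot.get_obs();p=o["position"];print(o["ft_force"],p,o["tool_rot"])
k=p+.0895*np.array([.1345,.991,0]);k[2]=p[2]-.133+.138;k2=k.copy();k2[2]-=.114
for c in(s,t):
  g=cv2.cvtColor(c["img"],cv2.COLOR_RGB2GRAY)
  for q in(k,k2):
    u=proj(c,q)[0]; x,y=u.round().astype(int); print(u); print(f"rows {y-10} cols {x-12}"); print(g[y-10:y+11,x-12:x+13])
E
```

```text
time: 19.42
position: [0.4612, 0.031, 0.2067]
tool_rot: [0.752, 0.659, -0.001, -0.001]
ft_force: [0.2, -0.6, -4.1]
grip_width: 0.0115
grip_force: 40.0
[-0.3248 -0.1953 -3.2469] [0.4615 0.0301 0.2067] [ 0.7528  0.6583 -0.001  -0.0009]
[363.1154 198.6862]
rows 189 cols 351
[[ 79  86 110 127 113  99  96  96  95  95  95  95  96  95  96  95  95  96  96  97 101 103 107 130 146]
 [ 75  76  99 128 118 101  98  97  97  96  95  95  95  96  96  96  96  95  96 103 126 138 141 146 149]
 [ 79  84 112 128 116 104 101 100  98  98  97  97  96  96  96  96  97  96 101 123 141 145 146 148 148]
 [106 122 133 118 104 102 102 102 100  99  98  99  97  97  96  97 101 106 125 140 142 144 146 147 148]
 [119 117 103  89  95 101 102 103 102 102 101 100  98  99  98 105 127 140 145 146 145 144 144 146 147]
 [ 88  87  82  83  92  99 101 102 103 103 103 102 100  99 103 128 146 147 148 148 148 147 145 144 145]
 [ 78  78  78  85  94  98  99 101 102 103 103 103 103 101 104 131 148 151 150 149 149 149 148 146 145]
 [ 77  77  78  88  96  98  99  99 101 102 103 104 104 103 102 110 134 150 152 151 150 150 150 149 148]
 [ 7
[... 7241 characters left out ...]
  63  64  62  64  61  60  65  59  61  62  61  59  60  59  58  60  59  58  61  59]
 [ 31  52  63  67  65  63  62  65  60  64  65  64  65  62  64  63  62  63  64  61  63  63  61  59  61]
 [ 33  56  62  66  70  65  67  65  69  63  67  65  66  64  63  62  66  65  62  62  64  63  63  62  62]
 [ 38  62  66  69  67  67  67  68  65  68  66  65  66  68  67  65  64  61  64  64  66  64  62  65  65]
 [ 44  66  64  68  73  68  69  70  67  68  68  66  65  64  68  67  63  69  65  67  65  64  66  68  63]
 [ 48  62  69  70  70  71  68  69  68  69  70  68  64  69  66  72  66  69  67  68  68  66  68  67  64]
 [ 59  69  71  71  73  71  70  67  72  66  72  72  70  71  70  69  70  69  67  70  67  64  66  67  70]]
```

Run:
```python
from h import *
np.set_printoptions(linewidth=250)
s=shot("scene");g=cv2.cvtColor(s["img"],cv2.COLOR_RGB2GRAY)
print(g[180:198,338:358]);print(g[206:224,332:352])
```

```text
[[ 66  66  65  67  71  80  84  84  84  84  83  83  88  92  93  93  92  92  92  93]
 [ 66  66  66  65  67  71  79  84  85  81  75  84  92  93  93  93  92  91  92  92]
 [ 67  66  66  66  66  67  69  76  78  72  71  84  93  93  93  94  92  92  91  92]
 [ 71  68  66  66  66  67  66  68  68  68  71  84  91  92  93  94  93  92  93  92]
 [ 72  70  67  66  66  66  66  68  68  68  73  86  92  92  93  94  94  94  94  92]
 [ 70  70  71  69  67  66  68  68  68  69  84  94  96  95  93  92  92  93  94  94]
 [ 69  69  70  72  70  67  67  68  70  80 104 110 106 103  99  95  93  93  93  94]
 [ 70  70  70  70  70  71  70  72  82 113 133 136 135 133 123 107  97  94  94  93]
 [ 70  69  70  69  70  73  73  79  99 127 133 111  94 103 125 126 108  98  96  94]
 [ 70  71  70  70  70  71  71  74  89 122 112  85  78  79  94 124 124 106  97  96]
 [ 69  69  70  71  71  70  70  73  93 123 108  80  75  74  82 120 126 110 100  98]
 [ 68  69  69  70  71  70  71  71  81 117 117  94  83  83  97 125 120 105 102 101]
 [ 68  69  69  70  71  71  70  70  73  98 122 129 123 126 133 124 106 100 102 103]
 [ 69  68  69  69  69
[... 1189 characters left out ...]
41 129  97  80 104 132 139 142 144]
 [ 58  53  53  55  57  59  58  58  59  68  89  96  85  72  67  78 120 134 141 146]
 [ 74  59  54  53  55  56  58  58  57  61  81  88  77  69  66  74 120 144 151 150]
 [ 87  77  61  53  52  53  55  56  57  58  78 119 119  98  92 100 132 143 151 156]
 [ 88  87  77  62  53  51  53  54  56  55  62  92 126 143 147 136 123 131 153 161]
 [ 85  86  87  80  65  54  52  52  54  54  55  64  78  89  92  86  85 122 156 164]
 [ 82  83  85  86  80  69  57  53  54  53  54  58  61  65  67  67  77 134 162 166]
 [ 83  81  83  84  85  83  72  61  63  74  67  59  60  63  65  67  88 140 161 166]
 [ 84  83  82  82  83  84  84  81  91 126 108  69  63  64  67  75 114 150 163 164]]
```

The rings are measured in the scene view: upper (350.4,189.6), lower (345.5,216.5). So the door slid along in the grip while it was being levelled.

Run:
```python
from h import *
np.set_printoptions(precision=4,suppress=True)
s=shot("scene");t=shot("top");o=robot.get_obs();p=o["position"];print(p)
tx=np.array([.1345,.991]);ty=np.array([.991,-.1345])
for u,z in(((350.4,189.6),p[2]+.005),((345.5,216.5),p[2]-.109)):
    k=onz(s,u,z); d=k[:2]-p[:2]; print("knuckle",k,"tool x,y",d@tx,d@ty)
for L in(.04,.045,.05):
    k=p+np.r_[tx*L,0]; a=k.copy();a[2]=p[2]+.005;b=k.copy();b[2]=p[2]-.109; print(L,proj(s,a),proj(s,b),proj(t,a))
for n,u in dict(c=(379.5,221.8),bx=(411.7,248),st=(362,231),lip=(326.3,262.4),b2=(360.4,296)).items(): print(n,onz(s,u,.2))
```

```text
[0.4621 0.0297 0.2071]
knuckle [0.4709 0.0831 0.2121] tool x,y 0.054134932753560336 0.0016132515564852685
knuckle [0.4715 0.0839 0.0981] tool x,y 0.054957866189906196 0.00204547693131143
0.04 [[346.1923 185.4679]] [[341.5393 212.2605]] [[218.6197 262.0364]]
0.045 [[347.8482 186.7793]] [[343.049  213.5075]] [[216.36   261.7562]]
0.05 [[349.5102 188.0955]] [[344.5638 214.7587]] [[214.1005 261.4759]]
c [0.4945 0.1768 0.2   ]
bx [0.507  0.2641 0.2   ]
st [0.537  0.1598 0.2   ]
lip [0.6446 0.1435 0.2   ]
b2 [0.6624 0.2395 0.2   ]
```

```bash
python3 nudge.py '[[0.012,0.0015,0,0],[0.014,0,0,0],[0.014,0,0,0],[0.014,0,0,0],[0.012,0,0,0],[0.01,0,0,0],[0.008,0,0,0],[0,0,0,0],[0,0,0,0]]'
python3 nudge.py '[[0,0,0.006,0],[0,0,0.006,0],[0,0,0.006,0],[0,0,0.004,0],[0,0,0,0],[0,0,0,0]]'
python3 - <<'E'
from h import *
np.set_printoptions(precision=4,suppress=True,linewidth=250)
s=shot("scene");o=robot.get_obs();print(o["ft_force"],o["moment"],o["position"])
p=o["position"]; k=p+.0545*np.array([.1345,.991,0]); k[2]=p[2]+.005; u=proj(s,k)[0]; print(u)
g=cv2.cvtColor(s["img"],cv2.COLOR_RGB2GRAY);x,y=u.round().astype(int);print(y-7,x-8);print(g[y-7:y+10,x-8:x+9])
E
```

```text
time: 20.42
position: [0.4751, 0.1132, 0.2076]
tool_rot: [0.753, 0.658, -0.0, 0.0]
ft_force: [-0.2, -0.2, -3.7]
grip_width: 0.0114
grip_force: 40.0
time: 20.92
position: [0.4749, 0.1131, 0.1853]
tool_rot: [0.753, 0.658, -0.0, -0.0]
ft_force: [0.7, -0.0, -3.5]
grip_width: 0.0117
grip_force: 40.0
[ 0.2365  0.031  -3.7317] [ 0.1141 -0.1218 -0.0091] [0.4752 0.1131 0.1856]
[378.0104 217.9978]
211 370
[[ 69  72  78  79  75  77  87  94  95  97  99 100 100 101 108 134 149]
 [ 69  69  71  72  72  82  92  95  95  95  96  98 100 105 130 150 155]
 [ 67  68  69  71  73  87  96  98  96  95  95  96  97 104 135 152 154]
 [ 67  68  69  71  79  94  99 100  99  98  96  95  96 105 135 151 154]
 [ 69  67  68  82 115 125 119 115 112 106 100  98 104 126 142 149 152]
 [ 69  68  79 112 134 139 136 133 136 130 114 109 131 145 146 146 148]
 [ 67  69  88 108 127 112  94  91  95 118 130 139 149 152 148 145 146]
 [ 66  67  76 109 115  93  77  73  75  92 127 143 149 153 152 150 147]
 [ 65  65  71 104 119 100  79  73  71  85 123 131 139 148 152 153 153]
 [ 65  65  66  86 121 124 103  88  84 106 130 133 140 146 148 151 153]
 [ 64  65  63  69  94 123 135 139 140 144 138 140 147 150 148 148 149]
 [ 63  64  62  63  71  86 109 129 145 153 154 156 152 149 150 150 148]
 [ 62  62  61  63  69  85 114 129 135 148 160 168 153 144 147 150 151]
 [ 60  60  61  68  89 114 127 131 132 137 148 153 149 151 149 147 150]
 [ 60  62  67  88 114 127 131 132 132 133 137 147 153 155 157 154 148]
 [ 59  68  92 117 128 131 133 132 132 131 134 136 138 149 163 166 151]
 [ 63  89 118 131 133 133 132 132 131 132 133 132 133 143 164 164 149]]
```

```bash
python3 - <<'E'
from h import *
np.set_printoptions(precision=4,suppress=True)
s=shot("scene"); print(onz(s,(377.0,218.3),.1905))
for u in((379.1,221.4),(361.6,230.6),(411.3,247.6),(360,295.6),(326,262)): print(onz(s,u,.2))
E
python3 nudge.py '[[0,0,0.002,0],[0,0,0.002,0],[0,0,0.002,0],[0,0,0,0]]'
python3 nudge.py '[[0,0,0.002,0],[0,0,0.002,0],[0,0,0,0]]'
```

```text
[0.4845 0.1658 0.1905]
[0.4941 0.1756 0.2   ]
[0.5367 0.1586 0.2   ]
[0.5067 0.2629 0.2   ]
[0.6622 0.2384 0.2   ]
[0.6442 0.1424 0.2   ]
time: 21.35
position: [0.4749, 0.1133, 0.1794]
tool_rot: [0.753, 0.658, -0.0, -0.0]
ft_force: [-0.7, 0.9, -4.1]
grip_width: 0.0115
grip_force: 40.0
time: 21.6
position: [0.4746, 0.1134, 0.1753]
tool_rot: [0.753, 0.658, -0.0, -0.001]
ft_force: [-0.9, 0.2, -4.1]
grip_width: 0.0119
grip_force: 40.0
```

```bash
python3 nudge.py '[[0,0,0.002,0],[0,0,0.002,0],[0,0,0,0]]'
python3 nudge.py '[[0,0,0.002,0],[0,0,0.002,0],[0,0,0,0]]'
python3 nudge.py '[[0,0,0.002,0],[0,0,0.002,0],[0,0,0,0]]'
python3 nudge.py '[[0,0,0.002,0],[0,0,0,0]]'
```

```text
time: 21.85
position: [0.474, 0.1137, 0.1711]
tool_rot: [0.753, 0.658, -0.001, -0.001]
ft_force: [-1.8, 2.5, -6.0]
grip_width: 0.0122
grip_force: 40.0
time: 22.1
position: [0.4742, 0.1137, 0.1672]
tool_rot: [0.753, 0.658, -0.001, -0.001]
ft_force: [-4.2, 3.1, -3.5]
grip_width: 0.0118
grip_force: 40.0
time: 22.35
position: [0.4742, 0.1137, 0.1633]
tool_rot: [0.753, 0.658, -0.0, -0.001]
ft_force: [-3.9, 4.3, -2.4]
grip_width: 0.0116
grip_force: 40.0
time: 22.52
position: [0.4742, 0.1138, 0.1614]
tool_rot: [0.753, 0.658, -0.0, -0.001]
ft_force: [-4.0, 4.3, -2.5]
grip_width: 0.0117
grip_force: 40.0
```

Steady lateral forces of about 4 N show the pins guiding the bores. I'll relieve these slightly and continue to the seat.

```bash
python3 nudge.py '[[0.0007,-0.001,0.001,0],[0,0,0.001,0],[0,0,0,0]]'
python3 nudge.py '[[0,0,0.001,0],[0,0,0.001,0],[0,0,0,0]]'
python3 - <<'E'
from h import *
o=robot.get_obs();print(o["ft_force"],o["moment"],o["position"])
E
```

```text
time: 22.77
position: [0.4743, 0.1139, 0.1605]
tool_rot: [0.753, 0.658, -0.0, 0.0]
ft_force: [-5.5, 1.4, 4.8]
grip_width: 0.0117
grip_force: 40.0
time: 23.02
position: [0.4746, 0.1138, 0.1603]
tool_rot: [0.752, 0.659, 0.0, 0.001]
ft_force: [-6.9, 1.1, 18.8]
grip_width: 0.0115
grip_force: 40.1
[-6.92818192  1.07707947 18.80412947] [0.5097739  1.38237366 0.34463241] [0.47459228 0.11379265 0.16032577]
```

Seated: contact came at TCP 0.160, which puts the door origin at about 0.028, with 19 N on the seats. Releasing and moving round to the outer side.

```bash
python3 nudge.py '[[0,0,-0.0015,0],[0,0,0,0]]'
python3 nudge.py '[[0,0,0,0],[0,0,0,0],[0,0,0,0],[0,0,0,0],[0,0,-0.01,0],[0,0,-0.02,0],[0,0,-0.03,0],[0,0,-0.01,0],[0,0,0,0]]' 0.03
python3 nudge.py '[[-0.02,-0.01,0,0],[-0.02,-0.01,0,0],[-0.02,-0.01,0,0],[-0.015,-0.01,0,0],[0,0,0.02,0],[0,0,0.03,0],[0,0,0.03,0],[0,0,0,0],[0,0,0,0]]' 0
python3 - <<'E'
from h import *
np.set_printoptions(precision=4,suppress=True,linewidth=250)
s=shot("scene");o=robot.get_obs();print(o["ft_force"],o["position"],o["grip_width"])
k=np.array([.4815,.168,.166]); u=proj(s,k)[0]; print(u)
g=cv2.cvtColor(s["img"],cv2.COLOR_RGB2GRAY);x,y=u.round().astype(int);print(y-9,x-11);print(g[y-9:y+9,x-11:x+9])
E
```

```text
time: 23.18
position: [0.4744, 0.1139, 0.1605]
tool_rot: [0.753, 0.658, 0.0, 0.001]
ft_force: [-6.4, 1.4, 10.4]
grip_width: 0.0116
grip_force: 40.1
time: 23.93
position: [0.477, 0.1139, 0.2319]
tool_rot: [0.753, 0.658, 0.003, 0.003]
ft_force: [0.0, 0.2, -0.2]
grip_width: 0.0298
grip_force: 0.0
time: 24.68
position: [0.4231, 0.0452, 0.1477]
tool_rot: [0.753, 0.658, -0.002, -0.002]
ft_force: [0.4, -0.8, -0.6]
grip_width: 0.0006
grip_force: 0.0
[ 0.126   1.1695 -0.2036] [0.4245 0.0451 0.149 ] 0.0005094840729515034
[376.8747 223.5445]
215 366
[[ 70  77  93 115 128 130 129 117 122 140 147 151 154 156 155 154 151 150 150 153]
 [ 67  68  72  83 106 123 114  99 126 146 148 148 150 153 156 156 155 152 149 149]
 [ 66  67  68  69  76  87  85  90 125 146 150 150 149 149 152 155 157 155 151 148]
 [ 67  66  66  67  69  73  75  88 123 140 146 149 151 150 149 151 154 156 155 153]
 [ 72  66  66  66  68  70  77 104 129 139 141 144 148 151 151 150 150 152 155 156]
 [ 75  72  67  66  67  73  96 127 139 140 140 141 144 147 151 152 151 150 151 154]
 [ 69  75  72  66  69  87 122 142 146 143 143 147 150 154
[... 239 characters left out ...]
33 135 139 151 155 152 153 152 150]
 [ 62  63  63  64  64  67  95 126 131 132 134 135 135 135 140 150 155 159 160 157]
 [ 59  61  62  64  64  67  93 123 134 134 134 134 134 135 136 138 140 153 167 169]
 [ 57  57  59  61  67  88 118 133 136 135 134 134 134 134 134 136 136 146 166 167]
 [ 55  56  58  66  87 116 131 136 136 136 135 134 133 134 134 134 135 136 143 153]
 [ 55  56  66  96 120 131 135 136 135 136 135 135 134 135 135 135 134 134 135 139]
 [ 56  68  98 121 132 134 135 135 136 135 135 135 135 135 135 135 134 134 135 135]
 [ 76 110 128 133 134 133 134 135 135 135 134 135 135 135 135 135 134 135 135 136]
 [116 131 135 134 135 135 135 136 136 135 134 135 135 136 136 136 136 136 136 136]]
```

```bash
python3 nudge.py '[[0,0.008,0,0],[0,0.008,0,0],[0,0.008,0,0],[-0.0007,0.0095,0,0],[-0.0007,0.0095,0,0],[-0.0007,0.0095,0,0],[0.0023,0.011,0,0],[0.0023,0.011,0,0],[0.0023,0.011,0,0],[0.0053,0.0103,0,0],[0.0053,0.0103,0,0],[0.0053,0.0103,0,0],[0,0,0,0]]'
python3 nudge.py '[[0.0082,0.009,0,0],[0.0082,0.009,0,0],[0.0082,0.009,0,0],[0.008,0.0048,0,0],[0.008,0.0048,0,0],[0.008,0.0048,0,0],[0.008,0.0048,0,0],[0.007,0.0019,0,0],[0.007,0.0019,0,0],[0.007,0.0019,0,0],[0,0,0,0],[0,0,0,0]]'
python3 - <<'E'
from h import *
o=robot.get_obs();print(o["ft_force"],o["position"])
E
```

```text
time: 25.82
position: [0.5461, 0.0501, 0.1495]
tool_rot: [0.753, 0.658, 0.001, 0.001]
ft_force: [0.7, -0.9, -0.0]
grip_width: 0.0005
grip_force: 0.0
time: 26.82
position: [0.6044, 0.1205, 0.1492]
tool_rot: [0.753, 0.659, -0.0, -0.0]
ft_force: [-0.2, 0.5, 0.3]
grip_width: 0.0005
grip_force: 0.0
[-0.15649911  0.52529914  0.29860586] [0.60442215 0.12050841 0.1492096 ]
```

```bash
python3 nudge.py '[[0.005,0,0,0],[0.005,0,0,0],[0.003,0,0,0],[0.002,0,0,0],[0,0,0,0]]'
python3 nudge.py '[[0.002,0,0,0],[0.001,0,0,0],[0,0,0,0]]'
```

```text
time: 27.23
position: [0.606, 0.1316, 0.1492]
tool_rot: [0.752, 0.659, -0.003, 0.002]
ft_force: [-2.0, -9.9, 1.2]
grip_width: 0.0004
grip_force: 4.9
time: 27.48
position: [0.606, 0.1316, 0.1493]
tool_rot: [0.752, 0.659, -0.005, 0.003]
ft_force: [-1.8, -17.4, 2.2]
grip_width: 0.0004
grip_force: 8.6
```

The door meets a firm stop. I'm backing off, going up and round behind the hook, and checking the stud in the scene view on the way.

```bash
python3 nudge.py '[[-0.01,0,0,0],[-0.015,0,0,0],[-0.015,0,0,0],[0,0,-0.03,0],[0,0,-0.04,0],[0,0,-0.04,0],[0,0,-0.04,0],[0,0,0,0]]'
python3 - <<'E'
from h import *
np.set_printoptions(precision=4,suppress=True,linewidth=250)
s=shot("scene");t=shot("top");o=robot.get_obs();print(o["ft_force"],o["position"])
pin=np.array([.4817,.168]);ex=np.array([.991,-.1345]);ey=np.array([.1345,.991])
for c in(s,t):
    for n,(X,Y,z) in dict(stud_end=(195,0,.178),stud_root=(169,0,.178),lipcorner=(164,-4,.2),pivot=(187,52,.187)).items(): print(n,proj(c,np.r_[pin+ex*X/1e3+ey*Y/1e3,z])[0].round(1))
g=cv2.cvtColor(s["img"],cv2.COLOR_RGB2GRAY);print(g[254:286,316:340])
E
```

```text
time: 28.15
position: [0.6065, 0.0976, 0.3088]
tool_rot: [0.753, 0.658, 0.007, 0.006]
ft_force: [1.2, -0.3, 1.2]
grip_width: 0.0
grip_force: 0.0
[-1.1863 -0.0985 -0.4915] [0.6025 0.0977 0.3016]
stud_end [316.4 277. ]
stud_root [325. 269.]
lipcorner [326.  261.7]
pivot [337.8 289.6]
stud_end [188.8 171.1]
stud_root [187.2 182.2]
lipcorner [186.7 183.3]
pivot [164.9 171.1]
[[ 92  93  96  98  99  98  98  98  98  99 100 101 101 101 101 102 106 117 132 139 141 141 141 141]
 [ 91  91  93  94  97  99  98  98  98  97  98  99 100 101 102 104 115 132 139 141 142 142 141 142]
 [ 88  91  91  91  93  96  97  99  98  98  98  97  97 100 105 116 132 141 142 142 142 142 142 142]
 [ 87  88  89  90  91  92  94  97  98  98  98  97  97 102 119 135 141 143 142 142 142 142 142 143]
 [ 86  87  88  88  90  91  91  93  95  97  98  99 103 119 135 142 144 143 142 143 143 143 143 144]
 [ 86  86  86  87  88  89  90  91  92  93  99 109 127 138 143 144 144 145 143 143 143 143 143 144]
 [ 87  86  86  87  87  88  89  90  90  93 110 130 140 143 144 144 145 145 144 144 144 143 143 144]
 [ 86  87  87  86  86  86  87  88
[... 1742 characters left out ...]
1 118]
 [119 110  93  96  94  76  52  46  45  47  46  44  44  44  44  43  44  45  44  44  44  49  65  95]
 [ 84  90  90  93  94  75  53  46  45  47  46  44  43  44  44  45  45  44  43  43  43  49  53  62]
 [ 75  78  85  90  90  70  50  45  46  45  44  44  44  44  44  44  43  44  44  44  45  49  51  52]
 [ 87  85  86  88  89  69  49  46  46  45  44  44  44  43  44  43  44  45  43  44  46  49  51  52]
 [ 94  90  89  94 102  79  49  45  46  46  44  44  43  44  44  44  43  43  44  44  48  51  51  53]
 [ 95  95 103 128 127  88  51  46  46  45  43  43  42  42  44  44  44  43  44  43  47  51  50  53]
 [100 109 141 159 139  90  51  45  48  46  43  43  44  43  42  44  43  43  44  45  48  51  51  52]]
```

The stud in the scene view runs from (323.5,270.5) to (316,277), right on the shut-door prediction (325,269) to (316.4,277). The door is shut, so now I go behind the hook.

```bash
python3 nudge.py '[[0.015,0.005,0,0],[0.023,0.008,0,0],[0.023,0.008,0,0],[0.023,0.008,0,0],[0.023,0.008,0,0],[0.023,0.008,0,0],[0.023,0.008,0,0],[0.022,0.008,0,0],[0,0,0,0],[0,0,0.03,0],[0,0,0.03,0],[0,0,0.025,0],[0,0,0,0],[0,0,0,0]]'
python3 - <<'E'
from h import *
o=robot.get_obs();p=o["position"];d=p[:2]-[.4817,.168];print(o["ft_force"],p,"X",d@[.991,-.1345],"Y",d@[.1345,.991])
E
```

```text
time: 29.42
position: [0.6834, 0.2631, 0.2105]
tool_rot: [0.753, 0.658, -0.003, -0.002]
ft_force: [0.0, 0.2, 0.3]
grip_width: 0.0005
grip_force: 0.0
[0.01283519 0.23962524 0.29269498] [0.68340545 0.26311447 0.21049522] X 0.1870972053532534 Y 0.12138782034514504
```

```bash
python3 nudge.py '[[0,0.005,-0.009,0],[-0.012,0,0,0],[-0.012,0,0,0],[-0.012,0,0,0],[-0.012,0,0,0],[-0.012,0,0,0],[-0.012,0,0,0],[-0.012,0,0,0],[-0.012,0,0,0],[-0.012,0,0,0],[-0.007,0,0,0],[0,0,0,0],[0,0,0,0]]'
python3 nudge.py '[[0,0,0.006,0],[0,0,0.006,0],[0,0,0.006,0],[0,0,0.005,0],[0,0,0,0]]'
python3 nudge.py '[[0,0,0.003,0],[0,0,0.003,0],[0,0,0,0],[0,0,0,0]]'
python3 - <<'E'
from h import *
o=robot.get_obs();p=o["position"];d=p[:2]-[.4817,.168];print(o["ft_force"],p,"X",d@[.991,-.1345],"Y",d@[.1345,.991])
E
```

```text
time: 30.5
position: [0.6751, 0.1482, 0.2233]
tool_rot: [0.753, 0.658, -0.0, 0.0]
ft_force: [0.6, 0.2, -0.2]
grip_width: 0.0005
grip_force: 0.1
time: 30.92
position: [0.674, 0.1492, 0.1981]
tool_rot: [0.753, 0.658, -0.001, -0.001]
ft_force: [-0.8, 0.1, -0.1]
grip_width: 0.0005
grip_force: 0.0
time: 31.25
position: [0.675, 0.149, 0.194]
tool_rot: [0.753, 0.658, -0.0, -0.0]
ft_force: [-0.3, -0.1, 0.4]
grip_width: 0.0003
grip_force: 0.0
[-0.34054725 -0.08082235  0.41024251] [0.67496951 0.14895587 0.19403616] X 0.19409152197237747 Y 0.007122014683133091
```

```bash
python3 nudge.py '[[0,0,0.002,0],[0,0,0.001,0],[0,0,0,0]]'
python3 nudge.py '[[0,0,0.001,0],[0,0,0.001,0],[0,0,0,0]]'
```

```text
time: 31.5
position: [0.6753, 0.1488, 0.1914]
tool_rot: [0.753, 0.658, 0.0, 0.0]
ft_force: [-0.1, -1.0, 0.9]
grip_width: 0.0003
grip_force: 0.2
time: 31.75
position: [0.6754, 0.1488, 0.191]
tool_rot: [0.753, 0.658, 0.001, 0.001]
ft_force: [-1.9, -0.4, 5.9]
grip_width: 0.0003
grip_force: 3.2
```

Stopped at exactly 0.191 with 6 N, which is the height of the level arm's top. Lifting away to verify.

```bash
python3 nudge.py '[[0,0,-0.01,0],[0,0,-0.03,0],[0,0,-0.03,0],[-0.03,0,-0.03,0],[-0.03,-0.02,0,0],[-0.03,-0.03,0,0],[-0.03,-0.03,0,0],[-0.03,-0.03,0,0],[-0.03,-0.03,0,0],[-0.02,-0.02,0,0],[0,0,0,0],[0,0,0,0]]'
python3 - <<'E'
from h import *
np.set_printoptions(precision=4,suppress=True,linewidth=250)
s=shot("scene");o=robot.get_obs();print(o["ft_force"],o["position"])
pin=np.array([.4817,.168]);ex=np.array([.991,-.1345]);ey=np.array([.1345,.991])
for n,(X,Y,z) in dict(stud_end=(195,0,.178),stud_root=(169,0,.178),end_top=(187,-11,.191),fing_tip=(187,-11,.169),pivot_top=(187,52,.191),arm30_top=(187,22,.191),upright_end=(187,52,.25)).items(): print(n,proj(s,np.r_[pin+ex*X/1e3+ey*Y/1e3,z])[0].round(1))
g=cv2.cvtColor(s["img"],cv2.COLOR_RGB2GRAY);print(g[258:296:1,312:344])
E
```

```text
time: 32.75
position: [0.4917, -0.0262, 0.2894]
tool_rot: [0.754, 0.657, 0.001, 0.0]
ft_force: [0.4, 0.4, -0.5]
grip_width: 0.0006
grip_force: 0.0
[1.3298 0.5988 0.7958] [ 0.4929 -0.0258  0.2895]
stud_end [316.4 277. ]
stud_root [325. 269.]
end_top [315.6 268.4]
fing_tip [315.1 272.8]
pivot_top [338.  288.9]
arm30_top [327.1 279. ]
upright_end [340.6 276.8]
[[147 146 145 ... 136 135 135]
 [145 147 147 ... 137 136 136]
 [144 144 145 ... 137 136 136]
 ...
 [153 153 152 ...  41  41  42]
 [153 153 153 ...  40  40  40]
 [148 151 150 ...  40  41  41]]
```

Run:
```python
from h import *
s=shot("scene");g=cv2.cvtColor(s["img"],cv2.COLOR_RGB2GRAY)
for y in range(262,294): print(y,' '.join('%3d'%v for v in g[y,308:344]))
```

```text
262 155 152 150 147 146 144 144 143 144 146 146 145 144 143 144 146 144 121 101 118 132 135 135 135 136 138 137 135 135 134 134 135 137 136 135 135
263 155 155 154 151 148 146 145 144 143 143 145 145 145 144 143 143 144 135 101  90 117 132 136 136 137 138 137 136 135 134 135 135 136 137 137 137
264 152 154 155 155 152 150 147 145 144 144 143 144 147 146 145 143 140 126  97  74  90 123 137 137 136 137 137 136 136 135 135 136 137 137 137 138
265 145 150 154 156 155 153 151 147 144 144 145 146 149 149 146 143 130 128 107  84  90 129 146 141 136 135 135 135 135 135 136 137 136 137 138 138
266 141 144 149 152 155 153 152 149 139 139 144 146 147 149 147 138 136 138 115  98 116 135 141 144 141 136 135 135 135 136 137 137 136 136 137 138
267 142 142 143 147 150 140 139 143 151 144 141 144 145 145 130 126 137 144 137 113 101 122 136 141 144 140 136 136 136 137 138 137 136 136 137 137
268 145 142 141 141 141 131 142 153 158 155 147 145 145 142 111  87 120 141 142 109  70  79 117 136 141 139 138 137 137 138 137 136 135 136 137 136
269 154 147 143 140 129 125 144 157 160 159 155 149 146 141 111 
[... 2935 characters left out ...]
 162 162 158 116  63  42  41  42  41  42  40  41  41  41  40  42  52  80 123 149 153 148 139 127  97  76  63
290 152 153 153 152 150 149 150 152 154 157 158 153 111  57  42  41  42  42  41  41  41  42  40  40  42  59 109 117 122 136 136 126 111  83  58  49
291 152 153 153 153 153 151 150 150 152 151 128 107  78  47  42  43  42  41  42  40  41  41  41  41  44  76 131 159 127 111 118 105  82  56  44  45
292 149 151 153 154 153 153 151 149 149 145 116  88  66  45  43  43  43  41  41  42  40  41  42  41  42  55  86 128 107  80  88  75  54  43  41  43
293 143 147 151 152 153 153 153 152 144 118  93  77  57  43  42  43  43  41  41  41  41  41  42  41  41  43  51  68  61  52  55  50  42  40  41  41
```

The bright arm runs straight from the pivot (338,288) to its end (315.5,268.5), matching the level prediction. The stud sits behind its finger. Handing in.

```bash
python3 -c "
from rig import robot
print(robot.hand_in())"
```

```text
the job is handed in; nothing more can be done
None
```

The door is seated on both pins, shut and latched under the folded hook, and the job was handed in at about 33 s; on the way the door caught once on the upper pin and had to be levelled on the counter and regripped, and I did not re-check that the bystanders stayed put.

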